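Raise the flip-up stop and bring the camera unit up against it

ROBOT

A 6-joint arm with a two-finger parallel gripper is mounted at the origin on the work surface. World frame = base frame: x ahead of the robot, y to its left, z up, the work surface at z = 0. Lengths are in mm, angles in rad, forces in N, time in s.
With the tool pointing down it reaches from about 275 to 1000 mm from the base axis. Payload 8.4 kg.
Tool frame: the origin (TCP) lies midway between the tips of the shut fingers; the grasp point (between the pads) lies 19 mm behind it; z points along the fingers, y is the direction in which the jaws open and shut (so a half turn about z gives the same grasp; the last joint's range is limited). The gripper opens to 85 mm and grips with 20 to 120 N. Pads are 22 mm wide; open, the fingers measure 114 mm over their backs; the gripper's body (76 mm by 85 mm) begins 54 mm behind the grasp point. The pads swing forward as they close: fully open they stand 13 mm farther back than shut.
Start: joints at [-1.281, 0.353, 1.633, -0, 1.155, -0.002], TCP at [179.796, -598.582, 207.181] pointing down, gripper open.
Joint ranges: [-2.63, 2.63], [-0.92, 2.1], [0.06, 2.66], [-1.3, 4.44], [0, 2.69], [-3.02, 3.02]. Speed limits (rad/s): [2.22, 2.22, 2.79, 3.14, 3.14, 3.14].

INTERFACE

Orientations are given as [roll, pitch, yaw] about the fixed x, y, z axes, in that order (R = Rz(yaw) Ry(pitch) Rx(roll)).
In Python, from rig import * gives the robot as it stands.
- The arm moves only by the tool play_rows, never from a script. Its argument "moves" is a list of rows, each a list of 3 entries, a list of its own where there are three numbers: the shift along the tool's x, y, z in m, then the turn, a rotation vector about the tool's x, y, z in rad, then the opening in per cent of the stroke, from 0 (shut) to 100 (fully open). In form: [[[x, y, z], [rx, ry, rz], fingers], ...]. A call has 1 to 20 rows; each row shifts and turns the commanded pose from where the row before left it, along the tool's axes as they then stand; what a row does not reach is not made up. A row lasts 1/10 s, in which the tool goes at most 50 mm and 8.59 degrees, less where a joint would pass 70% of its speed; a pose out of reach is approached as far as the arm can. A call is refused whole if a number of a shift passes 0.05 or a number of a turn 0.15, either way. A call with a gripper value outside its range is refused whole. The fingers move at their own pace and stop on an object; "squeeze" is the grip in N (left out, the last holds). Time passes only in rows, so rows that do not move let the fingers close. It gives the time, the measured TCP pose, the force and the opening at its end, in the units of the state.
- sense(): the state, without advancing time (a new reading comes with each control period).
- grab_frame(name): name is "side" or "top"; returns a dict with "pixels" (400x640x3 uint8, red, green, blue), "intrinsics" (3x3 intrinsics, pixels), "R" (3x3) and "t" (3): a world point X has camera coordinates R X + t. Camera axes: x right, y down, z forward; pixel columns grow to the right and rows downward; lengths in mm; the calibration is good to about 2 mm. A picture is of the moment at which its call begins. There is no depth.
- sign_off(): hands the job in, once; it reports no verdict.
The state is a dict: "clock": time; "qpos": joint angles; "qvel": joint speeds; "joint_efforts": joint torques, N m; "eef_pos": TCP position; "tcp_rot": TCP orientation; "contact_force": force on the tool from outside, world axes, zero at the start; "wrist_torque": the same for the moment, N m; "opening": opening from 0.0 (shut) to 1.0 (fully open).
Only numpy, scipy, OpenCV 4.12 (cv2) and the standard library are available. Lean on these libraries where they do the work, as an engineer would, in place of code of your own. Each camera call takes 0.05 s, during which the arm holds its last target. There are 200 camera calls.

TASK

On the vibration table, swing the green flip-up stop by its yellow bar up past its balance point so that it stays up by itself once let go, without flinging it or letting it crash down. Then, with the stop standing free, push the black camera unit along its lane until you feel it bear firmly against the stop's brass screw, without ramming it, and leave it there. Do not touch the white lens cap and leave everything else where it is.

Things in the scene. Friction and masses are not known exactly. Their poses are not given: they have to be found in the camera images.
- fixture: Fixed steel plate 250 x 470 x 12 mm on the table (local y -265 to +205 mm); origin on the table in the middle of the lane, z up. The lane runs along local y between two grey rails (inner faces at x +-52.5 mm, y -250 to +60, tops 26 mm above the table). The flip-up stop is at its +y end, its hinge posts at x +-60, y 142 to 158, 74 mm high above the table
- end_stop (a joint): Hinge of the green flip-up stop, rad: 0 = folded flat over the lane towards fixture -y; grows as the free end rises; 1.57 upright; 1.85 fully up, leaning back past its balance point against a limit, where its weight keeps it. Lightly damped, no latch or spring: below about 1.57 it falls flat again. Stop of 0.4 kg, about 2.5 N to lift at the bar
- stop_hinge (a point): Fixed point in the middle of the hinge axis (axis along fixture x), at fixture local (0, 150, 60) mm
- stop_bar (a point): Middle of the yellow round bar at the stop's free end: 12 mm diameter, 80 mm free length along fixture x, 100 mm from the hinge axis; moves with the stop. Folded, it is 60 mm above the table, 42 mm clear below to the plate, with a gap of 32 mm to the green flap (10 mm thick, 62 mm long from the hinge). A pinched bar can turn between the fingers
- screw_root (a point): On the stop's face that looks down when folded and towards the unit when up: the root of a domed brass set screw, 16 mm diameter. The screw stands 16 to 40 mm proud of this face, different each time, not reported: feel for it. Stop up, its tip is mid-lane, 75 to 90 mm above the table, at fixture y 110 to 134 mm. It does not give
- unit: Loose black camera unit on the lane, box 100 (x) x 110 (y) x 85 mm high, 0.5 to 0.9 kg; origin in the middle of its underside, which slides on the plate (12 mm above the table); axes along the fixture's. Its +y face meets the screw; its flat -y face is free to push. Pushed 40 to 85 mm above the table it slides without tipping; sliding alone takes roughly 2 to 9 N
- lens_cap: White lens cap on top of the unit, 66 mm diameter, 22 mm high, part of the unit; origin in the middle of its underside, 103 mm above the unit's underside and 22 mm towards +y from the unit's middle. Top of cap 137 mm above the table. Delicate: not to be touched
- accel: Bystander: brass sensor cube, 22 mm, with a 10 mm stud, standing on the fixture plate beside the lane on the +x side; origin at the middle of its underside
- clamp: Bystander: dark steel clamp block 30 x 70 x 18 mm with a bolt head to 32 mm, on the fixture plate beside the lane on the -x side; origin at the middle of its underside
- bolt_tray: Bystander: blue tray of bolts 120 x 160 x 40 mm; origin at the middle of its underside
- jar: Bystander: jar with red cap, 60 mm diameter, 90 mm high; origin at the middle of its underside
- tape_roll: Bystander: orange ring, 100 mm outer diameter, 24 mm high, lying flat; origin at the middle of its underside
- dummy_mass: Bystander: aluminium block 70 x 70 x 50 mm; origin at the middle of its underside
- spanner: Bystander: spanner, 180 mm long, lying on the table; origin at its underside

How it is judged:
By the outcome, as a careful person would: the job done as asked, in the order asked, and still so for the second after the job is handed in, with the robot touching nothing.
It also fails if it takes over 61 s, if anything falls off the work surface, if the arm or the gripper's body presses on something with over 40 N, if the wrist force passes 120 N, or if a joint passes its speed limit or range.

## Working session

There is one attempt and no reset: what is moved stays moved. The work goes in short steps, Python scripts to look and compute and a tool call to move; the robot and the scene stay as the last step left them, time stands still between calls to the robot, and variables do not carry over. Pictures are saved under pics/ and viewed, about 8 in all and at most 12, crops included, and the job is handed in when it is done.

Besides the shell and the picture viewer there is one more tool, called by a JSON object that holds its "api" and its "payload", one argument or row to a line. play_rows: Moves the arm, as the interface text tells. Its arguments: {"type":"object","properties":{"moves":{"type":"array"},"squeeze":{"type":"number"}},"required":["moves"]}

```bash
mkdir -p pics; ls; python3 - <<'E'
from rig import *
import cv2
for n in("top","side"):
    f=grab_frame(n); cv2.imwrite(f"pics/{n}0.png",f["pixels"][:,:,::-1]); print(n,f["intrinsics"],f["R"],f["t"])
s=sense();print(s)
E
```

```text
pics
top [[394.86629847   0.         317.34872409]
 [  0.         394.86629847 199.46833811]
 [  0.           0.           1.        ]] [[ 1.16107447e-02 -9.99931647e-01  1.37517600e-03]
 [-9.97389544e-01 -1.16792259e-02 -7.12579287e-02]
 [ 7.12691191e-02 -5.44228550e-04 -9.97456975e-01]] [ -23.32297409  601.68293896 1187.4092562 ]
side [[459.10737535   0.         313.6830106 ]
 [  0.         459.10737535 207.16726856]
 [  0.           0.           1.        ]] [[-0.97705266 -0.21291345 -0.0059961 ]
 [-0.14716978  0.6951725  -0.70361655]
 [ 0.15397775 -0.68658798 -0.71055457]] [ 594.99909754  163.54098051 1251.40583665]
{'clock': 0.1, 'qpos': array([-1.28138055e+00,  3.53551645e-01,  1.63407353e+00,  3.22327386e-06,
        1.15520660e+00, -2.38828307e-03]), 'qvel': array([-0.00057551,  0.00047219, -0.00211652,  0.00081561, -0.00177258,
        0.00032971]), 'joint_efforts': array([-2.61618720e-05, -6.06357694e+01, -3.42820323e+01,  9.49580749e-05,
        4.02772363e-03,  5.22775849e-06]), 'eef_pos': array([ 179.67534844, -598.12994071,  206.54790325]), 'tcp_rot': array([-3.14035355e+00, -5.90663456e-06,  2.91802752e-01]), 'contact_force': array([-0.30506839,  0.05913271,  0.03759431]), 'wrist_torque': array([ 0.0238444 ,  0.00977886, -0.03862598]), 'opening': 1.001313413252771}
```

View pics/top0.png

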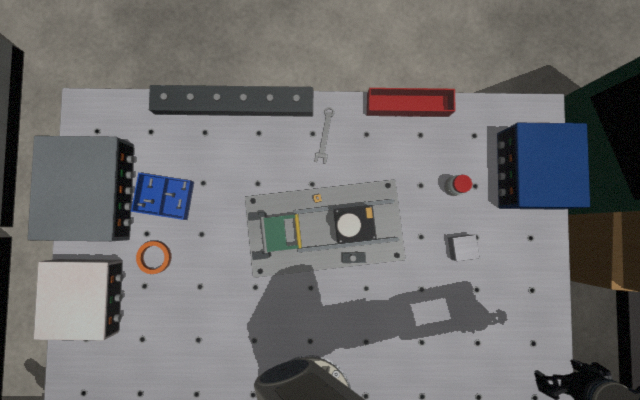

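View pics/side0.png

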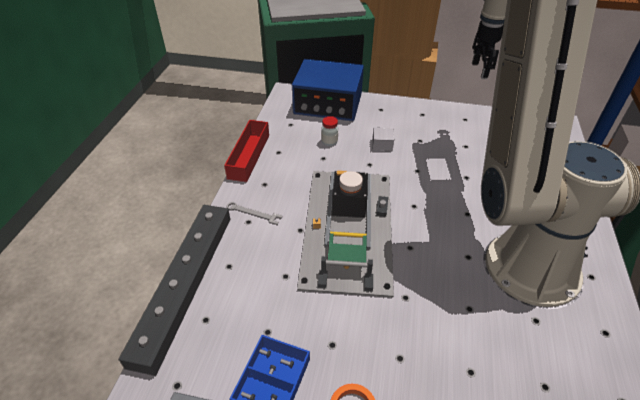

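Top view: fixture plate with corners at about (247,196), (396,180), (405,262), (252,277). The bar is at about (298,230), green flap at (281,232), unit at (355,224), cap at (349,224), accel at (317,198), clamp at (352,257). Fixture +y points image left, which is world +y.

```bash
cat > h.py <<'E'
from rig import *
import numpy as np, cv2
def cast(f,u,v,z):
    d=f["R"].T@np.linalg.solve(f["intrinsics"],[u,v,1.]); c=-f["R"].T@f["t"]
    return c+d*(z-c[2])/d[2]
def tri(fs,ps):
    A=[];b=[]
    for f,(u,v) in zip(fs,ps):
        d=f["R"].T@np.linalg.solve(f["intrinsics"],[u,v,1.]);d/=np.linalg.norm(d);c=-f["R"].T@f["t"]
        P=np.eye(3)-np.outer(d,d);A.append(P);b.append(P@c)
    return np.linalg.lstsq(np.vstack(A),np.hstack(b),rcond=None)[0]
def mask(f,lo,hi,box):
    m=cv2.inRange(cv2.cvtColor(f["pixels"],cv2.COLOR_RGB2HSV),lo,hi);k=np.zeros_like(m);x0,y0,x1,y1=box;k[y0:y1,x0:x1]=m[y0:y1,x0:x1]
    return k
def rect(m):
    p=np.argwhere(m)[:,::-1].astype(np.float32); return len(p),cv2.minAreaRect(p),cv2.boxPoints(cv2.minAreaRect(p))
E
python3 - <<'E'
from h import *
T=grab_frame("top");S=grab_frame("side")
Y=((22,120,120),(34,255,255));G=((50,80,40),(85,255,255))
bt=rect(mask(T,*Y,(285,205,310,255)));bs=rect(mask(S,*Y,(320,225,375,245)))
print("bar",bt[:2],bs[:2]);print(tri((T,S),(bt[1][0],bs[1][0])))
for p in bt[2]:print(" barcorner z60",cast(T,*p,60))
g=rect(mask(T,*G,(250,200,305,260)));print("green",g[:2]);[print(cast(T,*p,65)) for p in g[2]]
W=((0,0,150),(180,70,255))
ct=rect(mask(T,*W,(334,210,364,238)));cs=rect(mask(S,*W,(335,168,366,195)));print("cap",ct[:2],cs[:2],cast(T,*ct[1][0],137))
for p in[(247,196),(396,180),(405,262),(252,277)]:print("plate",cast(T,*p,12))
a=cv2.resize(T["pixels"][165:290,235:415],None,fx=4.4,fy=4.4,interpolation=cv2.INTER_CUBIC);cv2.imwrite("pics/crop.png",a[:,:,::-1])
E
```

```text
bar (99, ((297.5549011230469, 230.993896484375), (32.35643768310547, 3.092082977294922), 83.6598129272461)) (90, ((347.9517822265625, 233.6751251220703), (36.05100631713867, 2.636140823364258), 4.085616588592529))
[504.60310594  40.66827278  64.10909431]
 barcorner z60 [552.09703427  51.48706826  60.        ]
 barcorner z60 [553.21161494  42.42202225  60.        ]
 barcorner z60 [458.8721082   30.48569676  60.        ]
 barcorner z60 [457.7707238   39.49942655  60.        ]
green (613, ((280.2926940917969, 232.63412475585938), (32.908599853515625, 29.1539249420166), 83.6598129272461))
[542.65996222 139.99370818  65.        ]
[553.11756445  54.95043376  65.        ]
[457.58837377  42.78884078  65.        ]
[447.25664303 127.34288073  65.        ]
cap (409, ((349.0, 225.0), (22.0, 22.0), 90.0)) (383, ((350.0, 177.0), (18.0, 30.0), 90.0)) [ 524.14679659 -104.28034097  137.        ]
plate [610.78128395 200.94900803  12.        ]
plate [ 665.89364641 -259.20307047   12.        ]
plate [ 414.40391812 -286.02566693   12.        ]
plate [363.80997033 179.73515004  12.        ]
```

View pics/crop.png

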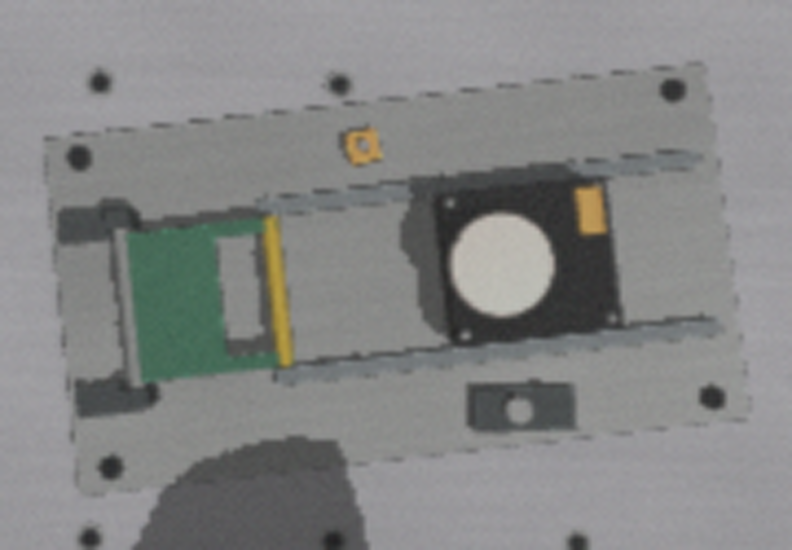

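{"api": "play_rows", "payload": {
  "moves": [
    [[0,0,0],[0,0,0.084],35],
    [[0,0,0],[0,0,0.084],35],
    [[0.022,-0.033,0],[0,0,0],35],
    [[0.022,-0.033,0],[0,0,0],35],
    [[0.022,-0.033,0],[0,0,0],35],
    [[0.022,-0.033,0],[0,0,0],35],
    [[0.022,-0.033,0],[0,0,0],35],
    [[0.022,-0.033,0],[0,0,0],35],
    [[0.022,-0.033,0],[0,0,0],35],
    [[0.022,-0.033,0],[0,0,0],35],
    [[0.022,-0.033,0],[0,0,0],35],
    [[0.022,-0.033,0],[0,0,0],35],
    [[0.022,-0.033,0],[0,0,0],35],
    [[0.022,-0.033,0],[0,0,0],35],
    [[0.022,-0.033,0],[0,0,0],35],
    [[0.022,-0.033,0],[0,0,0],35],
    [[0.022,-0.033,0],[0,0,0],35],
    [[0.022,-0.033,0],[0,0,0],35],
    [[0,0,0],[0,0,0],35],
    [[0,0,0],[0,0,0],35]
  ],
  "squeeze": 25
}}

```text
clock: 2.2
eef_pos: [463.8, -30.5, 207.0]
tcp_rot: [3.141, 0.001, 0.126]
contact_force: [-0.5, -0.5, -0.2]
opening: 0.35
```

{"api": "play_rows", "payload": {
  "moves": [
    [[0.025,-0.033,0],[0,0,0],35],
    [[0.025,-0.033,0],[0,0,0],35],
    [[0,0,0.029],[0,0,0],35],
    [[0,0,0.029],[0,0,0],35],
    [[0,0,0.029],[0,0,0],35],
    [[0,0,0.028],[0,0,0],35],
    [[0,0,0],[0,0,0],35],
    [[0,0,0],[0,0,0],35]
  ]
}}

```text
clock: 3.0
eef_pos: [505.0, 39.5, 92.5]
tcp_rot: [3.142, 0.001, 0.123]
contact_force: [0.5, -0.1, 0.2]
opening: 0.351
```

```bash
python3 - <<'E'
from h import *
S=grab_frame("side");T=grab_frame("top");a=cv2.resize(S["pixels"][150:300,260:430],None,fx=4,fy=4,interpolation=cv2.INTER_CUBIC);cv2.imwrite("pics/g1.png",a[:,:,::-1])
E
```

```text
(no output)
```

View pics/g1.png

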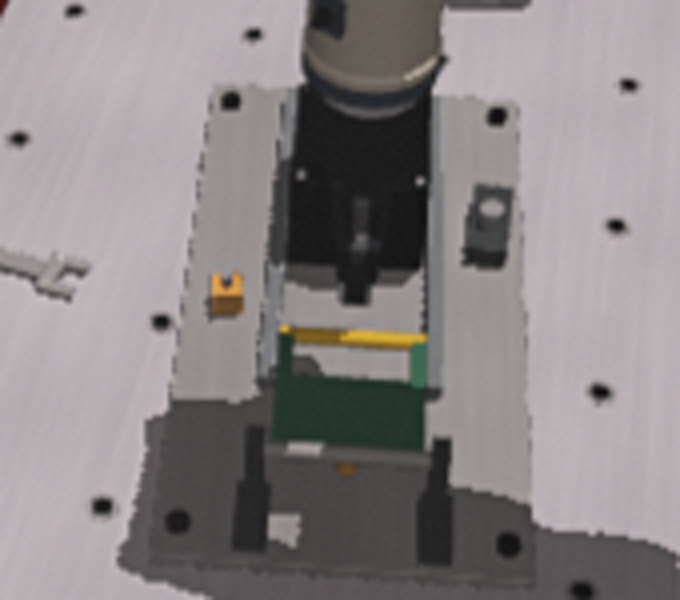

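The side view shows the front finger tip at crop (355,300), above and clear of the bar (line y≈335), centred between the side arms. The gap is fine, so I'm descending.

{"api": "play_rows", "payload": {
  "moves": [
    [[0,-0.001,0.013],[0,0,0],35],
    [[0,0,0.013],[0,0,0],35],
    [[0,0,0.013],[0,0,0],35],
    [[0,0,0.013],[0,0,0],35],
    [[0,0,0],[0,0,0],35],
    [[0,0,0],[0,0,0],35]
  ]
}}

```text
clock: 3.7
eef_pos: [504.8, 41.5, 39.6]
tcp_rot: [-3.142, 0.001, 0.124]
contact_force: [0.4, -0.4, -0.4]
opening: 0.348
```

{"api": "play_rows", "payload": {
  "moves": [
    [[0,0,0],[0,0,0],5],
    [[0,0,0],[0,0,0],5],
    [[0,0,0],[0,0,0],5],
    [[0,0,0],[0,0,0],5],
    [[0,0,0],[0,0,0],5],
    [[0,0,0],[0,0,0],5]
  ],
  "squeeze": 30
}}

```text
clock: 4.3
eef_pos: [506.2, 40.1, 41.4]
tcp_rot: [3.139, -0.002, 0.125]
contact_force: [-1.7, -10.4, 8.5]
opening: 0.05
```

```bash
python3 - <<'E'
from h import *
S=grab_frame("side");T=grab_frame("top");a=cv2.resize(S["pixels"][180:280,290:410],None,fx=6,fy=6,interpolation=cv2.INTER_CUBIC);cv2.imwrite("pics/g2.png",a[:,:,::-1])
s=sense();print(s["opening"],s["contact_force"],s["eef_pos"])
E
```

```text
0.046851622796916445 [  0.08109118 -11.08256949   8.2113788 ] [506.18983656  40.1471524   41.3917145 ]
```

View pics/g2.png

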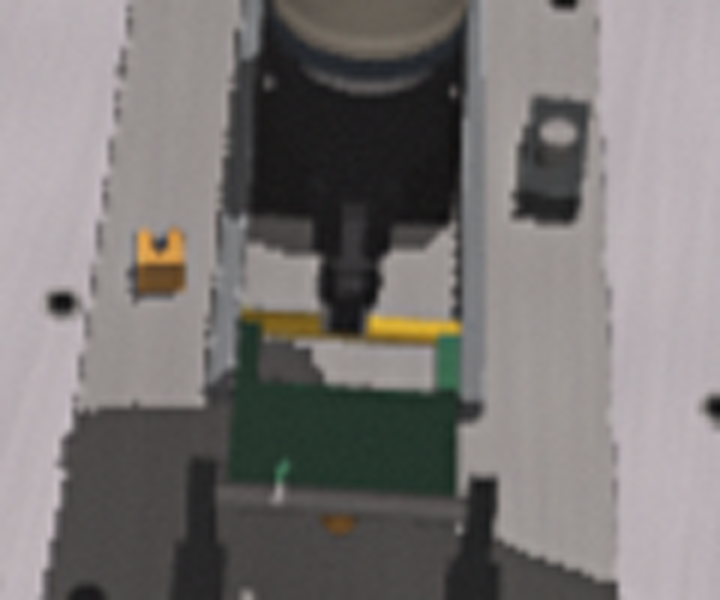

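```bash
python3 - <<'E'
from h import *
T=grab_frame("top");S=grab_frame("side")
def proj(f,X):
    c=f["R"]@np.array(X,float)+f["t"];p=f["intrinsics"]@c;return np.round(p[:2]/p[2],1)
for n,X in dict(bar=(505,41,60),tcp=(506.2,40.1,41.4),grasp=(506,40,60),back=(503.7,60,41),back10=(504.7,51,41),fnear=(507,30,41)).items():print(n,proj(S,X),proj(T,X))
Y=((22,120,60),(34,255,255))
b=rect(mask(S,*Y,(320,225,375,245)));print(b[:2])
a=cv2.resize(T["pixels"][200:260,260:360],None,fx=6,fy=6,interpolation=cv2.INTER_CUBIC)
c=cv2.resize(S["pixels"][210:260,315:380],None,fx=9,fy=9,interpolation=cv2.INTER_NEAREST);c=np.clip(c.astype(float)*1.8,0,255).astype(np.uint8)
w=max(a.shape[1],c.shape[1]);p=lambda i:cv2.copyMakeBorder(i,0,0,0,w-i.shape[1],0)
o=np.vstack([p(a),p(c)]);o=cv2.resize(o,None,fx=.74,fy=.74,interpolation=cv2.INTER_AREA);print(o.shape);cv2.imwrite("pics/g3.png",o[:,:,::-1])
E
```

```text
bar [347.4 234.7] [297.5 231.1]
tcp [346.7 238.8] [298.1 230.7]
grasp [347.1 234.4] [297.9 230.8]
back [346.5 244.5] [291.5 231.4]
back10 [346.6 242. ] [294.5 231.1]
fnear [347.  236.2] [301.5 230.4]
(41, ((348.50372314453125, 233.45684814453125), (34.95504379272461, 2.728832960128784), 4.969740867614746))
(599, 444, 3)
```

View pics/g3.png

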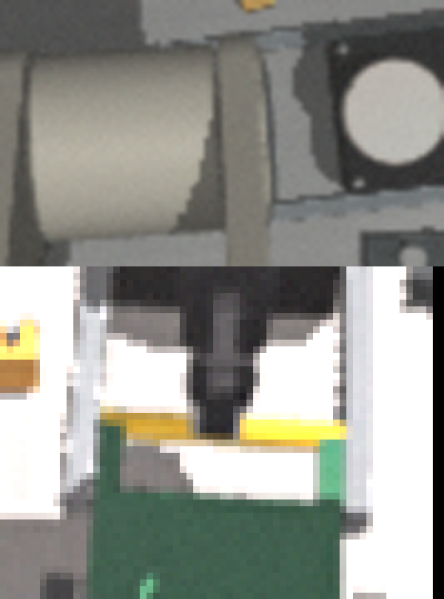

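```bash
python3 - <<'E'
from h import *
a=cv2.imread("pics/side0.png")[:,:,::-1].astype(int); b=grab_frame("side")["pixels"].astype(int)
for r in range(222,252):print(r,[tuple(b[r,c]) for c in(345,348,351)],[int(np.abs(a[r,c]-b[r,c]).sum()) for c in range(336,362,2)])
E
```

```text
222 [(np.int64(29), np.int64(27), np.int64(28)), (np.int64(59), np.int64(56), np.int64(58)), (np.int64(30), np.int64(29), np.int64(30))] [23, 17, 18, 34, 235, 369, 299, 340, 393, 192, 19, 22, 27]
223 [(np.int64(40), np.int64(37), np.int64(38)), (np.int64(58), np.int64(55), np.int64(58)), (np.int64(41), np.int64(39), np.int64(41))] [25, 26, 23, 10, 332, 337, 303, 317, 356, 46, 17, 20, 28]
224 [(np.int64(39), np.int64(38), np.int64(39)), (np.int64(55), np.int64(52), np.int64(54)), (np.int64(45), np.int64(45), np.int64(46))] [22, 23, 24, 4, 378, 326, 308, 315, 317, 24, 21, 25, 22]
225 [(np.int64(31), np.int64(29), np.int64(29)), (np.int64(46), np.int64(44), np.int64(45)), (np.int64(28), np.int64(26), np.int64(27))] [24, 25, 18, 32, 385, 343, 334, 354, 374, 27, 23, 22, 22]
226 [(np.int64(29), np.int64(27), np.int64(30)), (np.int64(52), np.int64(51), np.int64(52)), (np.int64(27), np.int64(27), np.int64(28))] [25, 26, 25, 91, 393, 344, 313, 353, 384, 45, 26, 24, 19]
227 [(np.int64(28), np.int64(27), np.int64(28)), (np.int64(55), np.int64(53), np.int64(54)), (np.int64(32), np.int64(30), np.
[... 4172 characters left out ...]
int64(54), np.int64(43))] [141, 133, 137, 145, 135, 147, 141, 133, 139, 136, 136, 131, 139]
249 [(np.int64(37), np.int64(54), np.int64(44)), (np.int64(38), np.int64(56), np.int64(45)), (np.int64(38), np.int64(55), np.int64(44))] [139, 142, 136, 144, 142, 139, 135, 133, 142, 138, 133, 134, 135]
250 [(np.int64(37), np.int64(54), np.int64(44)), (np.int64(35), np.int64(51), np.int64(42)), (np.int64(36), np.int64(53), np.int64(44))] [142, 135, 136, 144, 135, 146, 139, 139, 134, 131, 142, 139, 135]
251 [(np.int64(36), np.int64(54), np.int64(43)), (np.int64(36), np.int64(53), np.int64(43)), (np.int64(37), np.int64(53), np.int64(44))] [138, 145, 140, 139, 144, 140, 146, 135, 133, 131, 138, 135, 135]
```

```bash
python3 - <<'E'
from h import *
f=grab_frame("side");t=grab_frame("top")
def proj(f,X):
    c=f["R"]@np.array(X,float)+f["t"];p=f["intrinsics"]@c;return np.round(p[:2]/p[2],1)
P=np.array([179.7,-598.1,206.5]);y=np.array([np.sin(.292),-np.cos(.292),0])
for d in(-57,-42,0,42,57):
  for dz in(0,13,40): print(d,dz,proj(f,P+d*y+[0,0,dz]),proj(t,P+d*y+[0,0,dz]))
a=cv2.imread("pics/side0.png")
c=cv2.resize(a[20:100,455:535],None,fx=6,fy=6,interpolation=cv2.INTER_CUBIC)
cv2.imwrite("pics/g4.png",c)
E
```

```text
-57 0 [481.7  90. ] [525.  370.6]
-57 13 [482.7  86.4] [527.7 372.5]
-57 40 [484.8  79. ] [533.7 376.6]
-42 0 [480.1  87.6] [530.6 368.9]
-42 13 [481.1  84.1] [533.5 370.7]
-42 40 [483.3  76.6] [539.6 374.8]
0 0 [476.  81.] [546.5 364.1]
0 13 [477.   77.5] [549.5 365.9]
0 40 [479.   70.1] [556.1 369.8]
42 0 [472.   74.7] [562.3 359.4]
42 13 [472.9  71.2] [565.5 361.1]
42 40 [474.9  63.9] [572.5 364.9]
57 0 [470.6  72.5] [567.9 357.7]
57 13 [471.5  69. ] [571.2 359.4]
57 40 [473.4  61.7] [578.4 363.1]
```

View pics/g4.png

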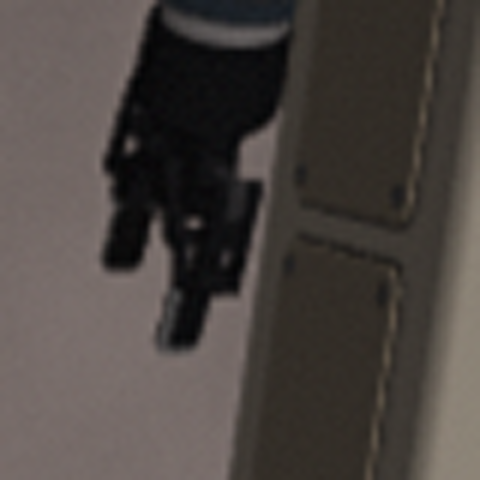

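View g4 shows the finger tips at (484.7,77.5) and (475,64.7), which puts them about 25 mm short of the reported TCP beyond the opening swing. That matches the g3 picture, where the fingers shut on top of the bar. I'll back off, reopen and go about 25 mm deeper; reported z = 17 still clears the plate either way.

{"api": "play_rows", "payload": {
  "moves": [
    [[0,0,-0.01],[0,0,0],5],
    [[0,0,-0.01],[0,0,0],5],
    [[0,0,0],[0,0,0],35],
    [[0,0,0],[0,0,0],35],
    [[0,0,0],[0,0,0],35],
    [[0,0,0],[0,0,0],35]
  ]
}}

```text
clock: 5.25
eef_pos: [505.0, 41.6, 59.9]
tcp_rot: [-3.142, 0.0, 0.124]
contact_force: [-0.2, -0.1, -0.8]
opening: 0.347
```

{"api": "play_rows", "payload": {
  "moves": [
    [[0,0,0.01],[0,0,0],35],
    [[0,0,0.01],[0,0,0],35],
    [[0,0,0.005],[0,0,0],35],
    [[0,0,0.005],[0,0,0],35],
    [[0,0,0],[0,0,0],35]
  ]
}}

```text
clock: 5.75
eef_pos: [504.6, 41.5, 29.2]
tcp_rot: [-3.142, 0.002, 0.124]
contact_force: [0.6, -0.3, -0.2]
opening: 0.35
```

Free so far; go on, then close gently.

{"api": "play_rows", "payload": {
  "moves": [
    [[0,0,0.004],[0,0,0],35],
    [[0,0,0.004],[0,0,0],35],
    [[0,0,0.004],[0,0,0],35],
    [[0,0,0],[0,0,0],35],
    [[0,0,0],[0,0,0],35]
  ]
}}

```text
clock: 6.25
eef_pos: [505.2, 41.5, 18.1]
tcp_rot: [-3.142, 0.0, 0.124]
contact_force: [-0.3, 0.8, -0.0]
opening: 0.348
```

{"api": "play_rows", "payload": {
  "moves": [
    [[0,0,0],[0,0,0],25],
    [[0,0,0],[0,0,0],20],
    [[0,0,0],[0,0,0],15],
    [[0,0,0],[0,0,0],5],
    [[0,0,0],[0,0,0],5],
    [[0,0,0],[0,0,0],5]
  ]
}}

```text
clock: 6.85
eef_pos: [505.7, 39.3, 18.5]
tcp_rot: [3.139, -0.0, 0.125]
contact_force: [0.8, -17.9, 1.3]
opening: 0.129
```

{"api": "play_rows", "payload": {
  "moves": [
    [[0,0.0022,0],[0,0,0],5],
    [[0,0,0],[0,0,0],5],
    [[0,-0.0001,-0.005],[0,0,0],5],
    [[0,-0.0004,-0.005],[0,0,0],5],
    [[0,-0.0006,-0.005],[0,0,0],5],
    [[0,-0.0009,-0.005],[0,0,0],5],
    [[0,-0.0011,-0.0049],[0,0,0],5],
    [[0,-0.0014,-0.0048],[0,0,0],5],
    [[0,0,0],[0,0,0],5]
  ]
}}

```text
clock: 7.75
eef_pos: [505.2, 43.3, 48.8]
tcp_rot: [3.141, -0.0, 0.125]
contact_force: [1.2, -8.0, -1.6]
opening: 0.125
```

```bash
cat > bar.py <<'E'
from h import *
T=grab_frame("top");S=grab_frame("side")
s=sense();print(s["eef_pos"],s["contact_force"],s["opening"])
p=np.argwhere(mask(S,(22,120,60),(34,255,255),(310,150,390,270)))
print("bar px",len(p),p.min(0),p.max(0))
a,b=p[p[:,1].argmin()],p[p[:,1].argmax()];m=p.mean(0)
o=np.array([511.5,-10.3,0]);yd=np.array([-.1237,.9923,0]);xd=np.array([.9923,.1237,0]);h=o+150*yd+[0,0,60]
for th in np.arange(0,1.95,.1):
    X=h+100*(-np.cos(th)*yd+np.sin(th)*np.array([0,0,1]))
    c=S["R"]@X+S["t"];q=S["intrinsics"]@c;print("%.1f:%.0f,%.0f"%(th,*(q[:2]/q[2])),end=" ")
print("mean px",m[::-1])
E
python3 bar.py
```

```text
[505.14596541  43.24045617  48.46531151] [ 1.13158153 -6.64471341 -1.13398112] 0.12880009743450094
bar px 38 [226 331] [230 366]
0.0:347,234 0.1:348,232 0.2:348,230 0.3:348,228 0.4:348,227 0.5:348,226 0.6:348,225 0.7:348,225 0.8:348,225 0.9:348,225 1.0:348,226 1.1:348,227 1.2:348,229 1.3:348,231 1.4:348,233 1.5:348,236 1.6:348,239 1.7:347,242 1.8:347,246 1.9:347,249 mean px [355.15789474 228.07894737]
```

Bar follows (row 228 = 0.3 rad predicted). Continue the arc.

{"api": "play_rows", "payload": {
  "moves": [
    [[0,-0.001,-0.0047],[0,0,0],5],
    [[0,-0.0015,-0.0046],[0,0,0],5],
    [[0,-0.0021,-0.0045],[0,0,0],5],
    [[0,-0.0023,-0.0045],[0,0,0],5],
    [[0,-0.0025,-0.0043],[0,0,0],5],
    [[0,-0.0027,-0.0042],[0,0,0],5],
    [[0,-0.0029,-0.004],[0,0,0],5],
    [[0,-0.0031,-0.0039],[0,0,0],5],
    [[0,-0.0033,-0.0037],[0,0,0],5],
    [[0,-0.0035,-0.0036],[0,0,0],5],
    [[0,-0.0037,-0.0034],[0,0,0],5],
    [[0,-0.0038,-0.0032],[0,0,0],5],
    [[0,-0.004,-0.003],[0,0,0],5],
    [[0,-0.0042,-0.0028],[0,0,0],5],
    [[0,0,0],[0,0,0],5]
  ]
}}

```text
clock: 9.35
eef_pos: [500.4, 82.4, 104.7]
tcp_rot: [3.138, -0.001, 0.126]
contact_force: [-3.3, -17.9, 20.9]
opening: 0.125
```

```bash
python3 bar.py
```

```text
[500.43088686  82.21952959 104.52492027] [ -3.1766065  -17.26463245  20.64242499] 0.12385859954606722
bar px 52 [223 330] [228 368]
0.0:347,234 0.1:348,232 0.2:348,230 0.3:348,228 0.4:348,227 0.5:348,226 0.6:348,225 0.7:348,225 0.8:348,225 0.9:348,225 1.0:348,226 1.1:348,227 1.2:348,229 1.3:348,231 1.4:348,233 1.5:348,236 1.6:348,239 1.7:347,242 1.8:347,246 1.9:347,249 mean px [355.82692308 225.55769231]
```

{"api": "play_rows", "payload": {
  "moves": [
    [[0,0.0014,-0.0021],[0,0,0],5],
    [[0,-0.0043,-0.0026],[0,0,0],5],
    [[0,-0.0044,-0.0024],[0,0,0],5],
    [[0,-0.0045,-0.0022],[0,0,0],5],
    [[0,-0.0046,-0.002],[0,0,0],5],
    [[0,-0.0047,-0.0017],[0,0,0],5],
    [[0,-0.0048,-0.0015],[0,0,0],5],
    [[0,-0.0048,-0.0012],[0,0,0],5],
    [[0,-0.0049,-0.001],[0,0,0],5],
    [[0,0,0],[0,0,0],5]
  ]
}}

```text
clock: 10.45
eef_pos: [495.6, 120.1, 119.3]
tcp_rot: [-3.141, -0.0, 0.124]
contact_force: [1.0, -3.3, 5.2]
opening: 0.126
```

```bash
python3 bar.py
```

```text
[495.64119535 119.67474081 119.21117482] [ 0.40599234 -3.26645419  6.18536625] 0.12693762570013312
bar px 35 [231 329] [236 368]
0.0:347,234 0.1:348,232 0.2:348,230 0.3:348,228 0.4:348,227 0.5:348,226 0.6:348,225 0.7:348,225 0.8:348,225 0.9:348,225 1.0:348,226 1.1:348,227 1.2:348,229 1.3:348,231 1.4:348,233 1.5:348,236 1.6:348,239 1.7:347,242 1.8:347,246 1.9:347,249 mean px [354.62857143 232.51428571]
```

{"api": "play_rows", "payload": {
  "moves": [
    [[0,-0.0049,-0.0012],[0,0,0],5],
    [[0,-0.005,-0.0006],[0,0,0],5],
    [[0,-0.005,-0.0003],[0,0,0],5],
    [[0,-0.005,0],[0,0,0],5],
    [[0,-0.005,0.0002],[0,0,0],5],
    [[0,-0.005,0.0006],[0,0,0],5],
    [[0,-0.005,0.0008],[0,0,0],5],
    [[0,-0.0049,0.001],[0,0,0],5],
    [[0,0,0],[0,0,0],5]
  ]
}}

```text
clock: 11.45
eef_pos: [490.5, 159.7, 118.4]
tcp_rot: [-3.141, 0.0, 0.124]
contact_force: [0.5, 0.0, 2.8]
opening: 0.127
```

{"api": "play_rows", "payload": {
  "moves": [
    [[0,-0.0025,0.0006],[0,0,0],5],
    [[0,-0.002,0.0006],[0,0,0],5],
    [[0,0,0],[0,0,0],5]
  ]
}}

```text
clock: 11.75
eef_pos: [490.0, 163.6, 117.3]
tcp_rot: [-3.141, 0.0, 0.124]
contact_force: [-0.2, -0.2, 4.9]
opening: 0.131
```

```bash
python3 bar.py
```

```text
[489.99098011 163.40653784 117.32822312] [-0.29971148 -0.48214957  4.74659538] 0.1252558021366177
bar px 24 [245 328] [250 368]
0.0:347,234 0.1:348,232 0.2:348,230 0.3:348,228 0.4:348,227 0.5:348,226 0.6:348,225 0.7:348,225 0.8:348,225 0.9:348,225 1.0:348,226 1.1:348,227 1.2:348,229 1.3:348,231 1.4:348,233 1.5:348,236 1.6:348,239 1.7:347,242 1.8:347,246 1.9:347,249 mean px [351.04166667 247.25      ]
```

Near 1.82 rad. Creep on until the limit is felt.

{"api": "play_rows", "payload": {
  "moves": [
    [[0,-0.002,0.0006],[0,0,0],5],
    [[0,-0.0015,0.0006],[0,0,0],5],
    [[0,0,0],[0,0,0],5]
  ]
}}

```text
clock: 12.15
eef_pos: [489.7, 165.7, 116.5]
tcp_rot: [3.14, 0.0, 0.125]
contact_force: [-1.6, -8.9, 10.0]
opening: 0.126
```

{"api": "play_rows", "payload": {
  "moves": [
    [[0,-0.0015,0.0006],[0,0,0],5],
    [[0,0,0],[0,0,0],5]
  ]
}}

```text
clock: 12.35
eef_pos: [489.8, 165.8, 116.4]
tcp_rot: [3.137, 0.0, 0.125]
contact_force: [-1.4, -17.8, 19.4]
opening: 0.126
```

At the limit. Relax slightly, release, lift straight out.

{"api": "play_rows", "payload": {
  "moves": [
    [[0,0.002,-0.001],[0,0,0],5],
    [[0,0,0],[0,0,0],20],
    [[0,0,0],[0,0,0],35],
    [[0,0,0],[0,0,0],50],
    [[0,0,0],[0,0,0],50],
    [[0,0,0],[0,0,0],50],
    [[0,0,-0.01],[0,0,0],50],
    [[0,0,-0.02],[0,0,0],50],
    [[0,0,-0.03],[0,0,0],50],
    [[0,0,-0.03],[0,0,0],50],
    [[0,0,0],[0,0,0],50]
  ]
}}

```text
clock: 13.45
eef_pos: [492.2, 167.2, 211.2]
tcp_rot: [-3.14, -0.007, 0.124]
contact_force: [0.8, 0.0, 0.1]
opening: 0.504
```

```bash
python3 bar.py
```

```text
[490.13072449 166.5153738  207.51051496] [-0.11544239  0.32779017 -0.47061676] 0.4925265383630151
bar px 90 [246 327] [251 368]
0.0:347,234 0.1:348,232 0.2:348,230 0.3:348,228 0.4:348,227 0.5:348,226 0.6:348,225 0.7:348,225 0.8:348,225 0.9:348,225 1.0:348,226 1.1:348,227 1.2:348,229 1.3:348,231 1.4:348,233 1.5:348,236 1.6:348,239 1.7:347,242 1.8:347,246 1.9:347,249 mean px [352.86666667 247.45555556]
```

Stop stands free at about 1.83 rad after release. Now I'll travel over to behind the unit.

{"api": "play_rows", "payload": {
  "moves": [
    [[0,0.02,-0.01],[0,0,0],50],
    [[0,0.0385,0],[0,0,0],50],
    [[0,0.0385,0],[0,0,0],50],
    [[0,0.0385,0],[0,0,0],50],
    [[0,0.0385,0],[0,0,0],50],
    [[0,0.0385,0],[0,0,0],50],
    [[0,0.0385,0],[0,0,0],50],
    [[0,0.0385,0],[0,0,0],50],
    [[0,0.0385,0],[0,0,0],50],
    [[0,0.0385,0],[0,0,0],50],
    [[0,0.0385,0],[0,0,0],50],
    [[0,0.018,0],[0,0,0],0],
    [[0,0,0],[0,0,-0.1428],0],
    [[0,0,0],[0,0,-0.1428],0],
    [[0,0,0],[0,0,-0.1428],0],
    [[0,0,0],[0,0,-0.1428],0],
    [[0,0,0],[0,0,-0.1428],0],
    [[0,0,0],[0,0,-0.1428],0],
    [[0,0,0],[0,0,-0.1428],0],
    [[0,0,0],[0,0,-0.1428],0]
  ]
}}

```text
clock: 15.55
eef_pos: [541.4, -252.5, 215.4]
tcp_rot: [-3.14, -0.001, 1.272]
contact_force: [0.0, -0.3, -0.2]
opening: 0.002
```

{"api": "play_rows", "payload": {
  "moves": [
    [[0,0,0],[0,0,-0.1428],0],
    [[0,0,0],[0,0,-0.1428],0],
    [[0,0,0],[0,0,-0.1428],0],
    [[0,0,0],[0,0,0],0]
  ]
}}

```text
clock: 15.95
eef_pos: [541.4, -252.6, 215.5]
tcp_rot: [-3.14, -0.001, 1.697]
contact_force: [-0.0, 0.8, 0.8]
opening: 0.001
```

```bash
cat > st.py <<'E'
from h import *
s=sense();o=np.array([511.5,-10.3]);yd=np.array([-.1237,.9923]);xd=np.array([.9923,.1237])
p=s["eef_pos"][:2]-o;print("t",s["clock"],"local",p@xd,p@yd,s["eef_pos"][2],"rot",s["tcp_rot"],"q",s["qpos"].round(2),s["contact_force"].round(1),s["opening"])
T=grab_frame("top");m=mask(T,(0,0,150),(180,70,255),(270,205,372,245))
for r in [cv2.minEnclosingCircle(c) for c in cv2.findContours(m,0,2)[0] if cv2.contourArea(c)>150]:
    X=cast(T,*r[0],137)[:2]-o;print("cap r",r[1],"local",X@xd,X@yd)
S=grab_frame("side");p=np.argwhere(mask(S,(22,120,60),(34,255,255),(310,150,390,270)));print("bar rows",p.min(0),p.max(0),p.mean(0))
cv2.imwrite("pics/last_side.png",S["pixels"][:,:,::-1]);cv2.imwrite("pics/last_top.png",T["pixels"][:,:,::-1])
E
python3 st.py
```

```text
t 15.95 local -0.2842939303937264 -244.13552179638063 215.5148595806265 rot [-3.14009948e+00 -1.23836759e-03  1.69703056e+00] q [-0.44  0.3   1.68  0.    1.16 -0.57] [-0.   0.8  0.8] 0.0009896335441487293
cap r 10.772777557373047 local 7.2922623642452535 -92.56901118078166
bar rows [244 327] [251 369] [246.96428571 347.81428571]
```

{"api": "play_rows", "payload": {
  "moves": [
    [[0,0,0],[0,0.12,0],0],
    [[0,0,0],[0,0.12,0],0],
    [[-0.0084,0,0.0341],[0,0,0],0],
    [[-0.0084,0,0.0341],[0,0,0],0],
    [[-0.0084,0,0.0341],[0,0,0],0],
    [[-0.0084,0,0.0341],[0,0,0],0],
    [[-0.0084,0,0.0341],[0,0,0],0],
    [[0,0,0],[0,0,0],0]
  ]
}}

```text
clock: 16.85
eef_pos: [538.8, -251.7, 36.5]
tcp_rot: [-3.134, -0.245, 1.69]
contact_force: [-0.5, 1.1, -0.2]
opening: 0.0
```

```bash
python3 st.py; python3 - <<'E'
import cv2
s=cv2.imread("pics/last_side.png")[110:290,260:430];t=cv2.imread("pics/last_top.png")[165:290,235:435]
s=cv2.resize(s,(510,540),interpolation=cv2.INTER_CUBIC);cv2.imwrite("pics/g5.png",s)
E
```

```text
t 16.85 local -2.805879312960599 -242.86452252383629 36.50904732167441 rot [-3.13399228 -0.24503265  1.68979333] q [-0.55  0.59  1.7   0.22  1.01 -0.81] [-0.5  1.1 -0.2] 5.0129254207015525e-05
cap r 10.816754341125488 local 6.697117023816066 -92.72988403366273
bar rows [244 327] [251 368] [246.94067797 345.24576271]
```

View pics/g5.png

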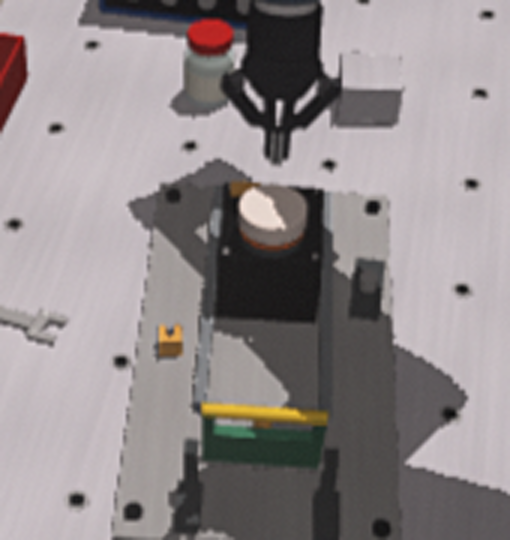

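The stop is up (bar at crop row ~412), the gripper is centred behind the unit with its tips at crop (278,155), and nothing is touching. Now the approach.

{"api": "play_rows", "payload": {
  "moves": [
    [[0.0126,0.002,0.0032],[0,0,0],0],
    [[0.0126,0,0.0032],[0,0,0],0],
    [[0.0126,0,0.0032],[0,0,0],0],
    [[0.0039,0,0.001],[0,0,0],0],
    [[0.0039,0,0.001],[0,0,0],0],
    [[0.0039,0,0.001],[0,0,0],0],
    [[0.0039,0,0.001],[0,0,0],0],
    [[0,0,0],[0,0,0],0]
  ]
}}

```text
clock: 17.75
eef_pos: [537.0, -198.4, 40.3]
tcp_rot: [-3.141, -0.24, 1.695]
contact_force: [0.1, 0.2, -0.2]
opening: -0.003
```

{"api": "play_rows", "payload": {
  "moves": [
    [[0.0039,0,0.001],[0,0,0],0],
    [[0.0039,0,0.001],[0,0,0],0],
    [[0.0039,0,0.001],[0,0,0],0],
    [[0.0039,0,0.001],[0,0,0],0],
    [[0.0039,0,0.001],[0,0,0],0]
  ]
}}

```text
clock: 18.25
eef_pos: [535.1, -179.2, 40.2]
tcp_rot: [3.141, -0.238, 1.695]
contact_force: [0.3, -4.6, -1.2]
opening: -0.001
```

Contact: sliding at about 5 N. Push along steadily, then slow down before the earliest possible screw position.

{"api": "play_rows", "payload": {
  "moves": [
    [[0.0049,0,0.0012],[0,0,0],0],
    [[0.0058,0,0.0015],[0,0,0],0],
    [[0.0058,0,0.0015],[0,0,0],0],
    [[0.0058,0,0.0015],[0,0,0],0],
    [[0.0058,0,0.0015],[0,0,0],0],
    [[0.0058,0,0.0015],[0,0,0],0],
    [[0.0058,0,0.0015],[0,0,0],0],
    [[0.0058,0,0.0015],[0,0,0],0],
    [[0.0058,0,0.0015],[0,0,0],0],
    [[0.0058,0,0.0015],[0,0,0],0],
    [[0,0,0],[0,0,0],0]
  ]
}}

```text
clock: 19.35
eef_pos: [527.6, -119.4, 39.8]
tcp_rot: [3.141, -0.24, 1.695]
contact_force: [0.3, -0.8, 0.3]
opening: -0.0
```

```bash
python3 st.py
```

```text
t 19.35 local 2.490077886217893 -110.27063613390258 39.8413463471728 rot [ 3.14092155 -0.24023664  1.69506329] q [-0.37  0.5   1.87  0.27  0.9  -0.67] [ 0.3 -0.8  0.3] -4.713215174432188e-05
bar rows [244 327] [251 368] [246.83673469 343.05102041]
```

{"api": "play_rows", "payload": {
  "moves": [
    [[0.0049,0,0.0012],[0,0,0],0],
    [[0.0058,0,0.0015],[0,0,0],0],
    [[0.0058,0,0.0015],[0,0,0],0],
    [[0.0058,0,0.0015],[0,0,0],0],
    [[0.0058,0,0.0015],[0,0,0],0],
    [[0.0058,0,0.0015],[0,0,0],0],
    [[0.0058,0,0.0015],[0,0,0],0],
    [[0.0058,0,0.0015],[0,0,0],0],
    [[0.0058,0,0.0015],[0,0,0],0],
    [[0.0058,0,0.0015],[0,0,0],0],
    [[0.0058,0,0.0015],[0,0,0],0],
    [[0.0058,0,0.0015],[0,0,0],0],
    [[0.0039,0,0.001],[0,0,0],0]
  ]
}}

```text
clock: 20.75
eef_pos: [518.7, -46.3, 38.9]
tcp_rot: [3.14, -0.239, 1.695]
contact_force: [0.1, -6.3, 5.2]
opening: 0.002
```

```bash
python3 st.py
```

```text
t 20.75 local 2.721241263212547 -36.64373785066134 38.89590094711623 rot [ 3.14035154 -0.23878605  1.69494912] q [-0.25  0.47  1.94  0.3   0.85 -0.58] [ 0.1 -6.3  5.2] 0.0024839083692918392
cap r 15.700418472290039 local 7.190809651635355 -149.7314929395807
bar rows [244 327] [251 368] [247.00719424 347.15107914]
```

{"api": "play_rows", "payload": {
  "moves": [
    [[0.0029,0,0.0007],[0,0,0],0],
    [[0.0029,0,0.0007],[0,0,0],0],
    [[0.0029,0,0.0007],[0,0,0],0],
    [[0.0029,0,0.0007],[0,0,0],0],
    [[0.0029,0,0.0007],[0,0,0],0],
    [[0.0029,0,0.0007],[0,0,0],0],
    [[0.0029,0,0.0007],[0,0,0],0],
    [[0.0029,0,0.0007],[0,0,0],0]
  ]
}}

```text
clock: 21.65
eef_pos: [515.5, -22.7, 38.7]
tcp_rot: [3.141, -0.239, 1.695]
contact_force: [0.7, -6.0, 4.0]
opening: -0.002
```

{"api": "play_rows", "payload": {
  "moves": [
    [[0.0019,0,0.0005],[0,0,0],0],
    [[0.0019,0,0.0005],[0,0,0],0],
    [[0.0019,0,0.0005],[0,0,0],0],
    [[0.0019,0,0.0005],[0,0,0],0]
  ]
}}

```text
clock: 22.05
eef_pos: [514.6, -15.1, 38.7]
tcp_rot: [3.141, -0.239, 1.695]
contact_force: [1.1, -8.4, 5.1]
opening: -0.002
```

```bash
python3 st.py; python3 - <<'E'
import cv2
s=cv2.imread("pics/last_side.png")[140:290,270:420]
cv2.imwrite("pics/g6.png",cv2.resize(s,(600,600),interpolation=cv2.INTER_CUBIC))
E
```

```text
t 22.05 local 2.4973864330734936 -5.109032605470413 38.65424375961674 rot [ 3.14085509 -0.2390905   1.69468534] q [-0.19  0.46  1.96  0.31  0.82 -0.54] [ 1.1 -8.4  5.1] -0.0020344032343758323
cap r 22.1473331451416 local -1.2657272675330677 -126.48178512665548
bar rows [244 327] [251 369] [247.         347.95918367]
```

View pics/g6.png

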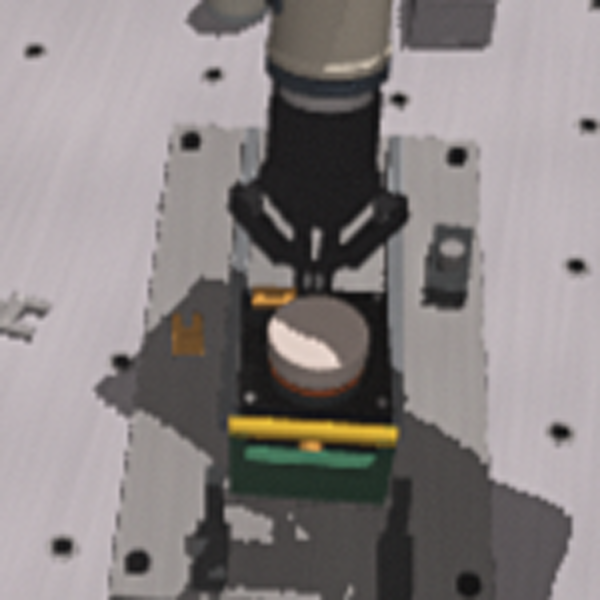

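The unit is square in the lane, the fingers are on its rear face clear of the cap, and the stop is up. Creep on.

{"api": "play_rows", "payload": {
  "moves": [
    [[0.0015,0,0.0004],[0,0,0],0],
    [[0.0015,0,0.0004],[0,0,0],0],
    [[0.0015,0,0.0004],[0,0,0],0]
  ]
}}

```text
clock: 22.45
eef_pos: [514.1, -10.5, 38.6]
tcp_rot: [3.141, -0.239, 1.695]
contact_force: [1.3, -7.3, 5.3]
opening: -0.002
```

{"api": "play_rows", "payload": {
  "moves": [
    [[0.0015,0,0.0004],[0,0,0],0],
    [[0.0015,0,0.0004],[0,0,0],0],
    [[0.0015,0,0.0004],[0,0,0],0]
  ]
}}

```text
clock: 22.75
eef_pos: [513.7, -6.1, 38.6]
tcp_rot: [3.14, -0.239, 1.695]
contact_force: [-0.7, -15.8, 7.6]
opening: -0.0
```

{"api": "play_rows", "payload": {
  "moves": [
    [[0.0015,0,0.0004],[0,0,0],0],
    [[0.0015,0,0.0004],[0,0,0],0]
  ]
}}

```text
clock: 22.95
eef_pos: [513.9, -5.5, 38.6]
tcp_rot: [3.139, -0.234, 1.697]
contact_force: [-2.6, -32.0, 12.2]
opening: -0.003
```

Firm stop: force went from 7 to 32 N while the TCP stalled. Hold briefly, then withdraw straight back and rise.

{"api": "play_rows", "payload": {
  "moves": [
    [[0,0,0],[0,0,0],0],
    [[0,0,0],[0,0,0],0]
  ]
}}

```text
clock: 23.15
eef_pos: [513.9, -5.6, 38.6]
tcp_rot: [3.139, -0.235, 1.697]
contact_force: [-1.4, -24.1, 9.4]
opening: -0.002
```

{"api": "play_rows", "payload": {
  "moves": [
    [[-0.0029,0,-0.0007],[0,0,0],0],
    [[-0.0058,0,-0.0015],[0,0,0],0],
    [[-0.0097,0,-0.0024],[0,0,0],0],
    [[-0.0194,0,-0.0049],[0,0,0],0],
    [[-0.0194,0,-0.0049],[0,0,0],0],
    [[-0.0194,0,-0.0049],[0,0,0],0],
    [[-0.0194,0,-0.0049],[0,0,0],0],
    [[0,0,-0.03],[0,0,0],0],
    [[0,0,-0.03],[0,0,0],0],
    [[0,0,-0.03],[0,0,0],0],
    [[0,0,-0.03],[0,0,0],0],
    [[0,0,-0.03],[0,0,0],0],
    [[0,0,0],[0,0,0],0],
    [[0,0,0],[0,0,0],0]
  ]
}}

```text
clock: 24.55
eef_pos: [529.1, -135.9, 184.6]
tcp_rot: [3.141, -0.24, 1.694]
contact_force: [0.1, 1.1, -0.5]
opening: -0.002
```

```bash
python3 st.py; python3 - <<'E'
import cv2
s=cv2.imread("pics/last_side.png")[140:290,270:420]
cv2.imwrite("pics/g7.png",cv2.resize(s,(600,600),interpolation=cv2.INTER_CUBIC))
E
```

```text
t 24.55 local 1.9487296694793397 -126.83809395484988 184.6151892349716 rot [ 3.1414321  -0.24018589  1.69433887] q [-0.39  0.32  1.76  0.22  1.19 -0.61] [ 0.1  1.1 -0.5] -0.0021253846876870762
cap r 13.946211814880371 local -27.021345358246514 -106.05655365777943
cap r 11.401854515075684 local -0.8273033132286489 85.48361203916167
bar rows [244 328] [251 369] [246.94890511 348.23357664]
```

View pics/g7.png

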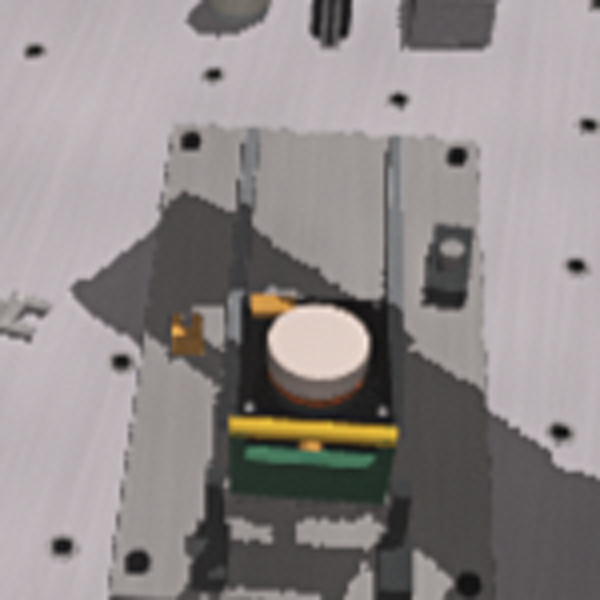

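The unit stands square with its +y face at fixture y ≈ 118.5 mm, inside the 110–134 range for the screw. The stop is up, the accel and clamp are in place, and the arm is clear.

```bash
python3 -c "
from rig import *
print(sign_off())"
```

```text
the job is handed in; nothing more can be done
None
```

The stop is up and standing by itself, and the camera unit is resting against its brass screw. I handed the job in at 24.6 s of the 61 s allowed, and sign-off gives no verdict.

**Stop:** I pinched the yellow bar and carried it slowly round its arc until I felt the upper limit. I then eased off, opened the fingers and lifted clear. It has stood at about 1.8 rad since release; the bar has not moved in the side images.

**Unit:** I pushed its rear face along the lane with the shut fingers, tilted back to stay clear of the cap. Sliding took about 6–8 N. At slow creep the force rose to 32 N with the tool stalled, and it settled to 24 N while I held. I then backed straight off.

**Last checks:** The top view puts the unit's front face at fixture y ≈ 118 mm, within the 110–134 mm given for the screw. The unit was square in the lane, and I saw no contact with the cap. The accel and clamp were in place, and the arm was clear with no force on it. I did not measure the positions of the other bystanders.

**What disagreed:**
- **Finger reach:** The finger tips appeared about 25 mm short of the reported TCP. My first pinch therefore closed on top of the bar with about 13 N, and I backed off and regrasped lower.
- **Arc offset:** Small errors in my arc gave up to about 28 N of side load on the bar partway round, which I then corrected.

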